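Seat and close the loose plug cock of the courtyard water dispenser

ROBOT

A 6-joint arm with a two-finger parallel gripper is mounted at the origin on the work surface. World frame = base frame: x ahead of the robot, y to its left, z up, the work surface at z = 0. Lengths are in m, angles in degrees, forces in N, time in s.
With the tool pointing down it reaches from about 0.25 to 0.725 m from the base axis. Payload 9.7 kg.
Tool frame: the origin (TCP) lies midway between the tips of the shut fingers; the grasp point (between the pads) lies bot.hold_point_z behind it (bot.hold_point_z is the distance from the TCP to the grasp point, in m); z points along the fingers, y is the line along which they close (so a half turn about z gives the same grasp; the last joint's range is limited). The gripper opens to 85 mm and grips with 20 to 120 N. Pads are 22 mm wide; open, the fingers measure 114 mm over their backs; the gripper's body (76 mm by 85 mm) begins 54 mm behind the grasp point. The pads swing forward as they close: fully open they stand 13 mm farther back than shut.
Start: joints at [76.031, 4.979, 10.078, 95.1, 0, 90], TCP at [0.133, 0.534, 0.231] pointing down, gripper open.
Joint ranges: [-179.16, 179.16], [-48.56, 103.87], [-65.8, 70.77], [-126.05, 130.52], [-82.76, 87.17], [-180, 180]. Speed limits (degrees/s): [127.2, 127.2, 147.25, 180, 180, 180].

INTERFACE

Orientations are given as [roll, pitch, yaw] about the fixed x, y, z axes, in that order (R = Rz(yaw) Ry(pitch) Rx(roll)).
In Python, from workcell import bot, camera, camera_model, ticket gives the robot as it stands.
- The arm moves only by the tool send_rows, never from a script. Its argument "targets" is text: rows parted by semicolons, each of 5 numbers parted by spaces: the shift along the tool's x, y, z in mm, then the turn about the tool's z in degrees, then the closure in counts, from 0 (fully open) to 255 (shut). A call has 1 to 20 rows; each row is the pose to reach, as a shift and turn from the pose commanded when the call began, along the tool's axes at that moment; what a row does not reach only later rows make up. A row lasts 1/8 s, in which the tool goes at most 62.5 mm and 10.7 degrees, less where a joint would pass 70% of its speed; a pose out of reach is approached as far as the arm can. A call with a gripper value outside its range is refused whole. The fingers move at their own pace and stop on an object; "newtons" is the grip in N (left out, the last holds). Time passes only in rows, so rows that repeat a pose let the fingers close. It gives the time, the measured TCP pose, the force, the opening and the grip force at its end, in the units of the state.
- bot.get_obs(): the state, without advancing time (a new reading comes with each control period).
- camera(name): name is "side" or "top"; returns the picture (480x640x3 uint8, blue, green, red); there is no depth.
- camera_model(name): a dict with "K" (3x3 intrinsics, pixels), "dist_coeffs" ([k1, k2, p1, p2, k3] as OpenCV has them; the pictures are not rectified), "pose" (4x4, takes a point from camera to world coordinates). Camera axes: x right, y down, z forward; pixel columns grow to the right and rows downward; lengths in m; the calibration is good to about 2 mm. A picture is of the moment at which its call begins. camera_model takes no time and is no camera call.
- ticket.job_done(): hands the job in; it is judged then, once.
The state is a dict: "time": time; "q": joint angles; "qd": joint speeds; "joint_efforts": joint torques, N m; "ee_pos": TCP position; "tcp_rot": TCP orientation; "wrist_force": force on the tool from outside, world axes, zero at the start; "torque": the same for the moment, N m; "opening": finger opening in m; "grasp_force": force on a finger pad.
Only numpy, scipy, OpenCV 4.12 (cv2) and the standard library are available. Lean on these libraries where they do the work, as an engineer would, in place of code of your own. Each camera call takes 0.05 s, during which the arm holds its last target. There are 200 camera calls.

TASK

The brass tap on the water dispenser stands open and its tapered plug has worked up loose. Turn the wing clockwise until its long end stands over the lug on the tap's side, pressing the plug down into its taper all through the turn, so that it ends up firmly wedged and stays so by itself when you let go: tight, but not forced. Leave the other things where they stand.

Things in the scene. Friction and masses are not known exactly. Their poses are not given: they have to be found in the camera images.
- dispenser: Steel water drum with a brass tap, fixed on the carrom board. Origin on the playing surface under the upright axis of the tap's plug. The drum (150 mm across, lid knob top at 216 mm) stands 185 mm off along +y, its wall 110 mm from the plug axis; a level pipe at 98 mm joins it; the spout runs 57 mm along -y and turns down. The tap's round body is 36 mm across, its top 124 mm above the origin.
- lug (a point): Outer end of the small brass lug on the tap's side, 30 mm from the plug axis along the dispenser's -x, 112 mm above its origin (lug 6 mm wide, top at 119 mm). The taper bites after 2 to 7 mm of sinking (wear, not to be seen), then its grip grows some 25 N per mm. A downward push of 15 N kept up while turning wedges the plug right (grip 70 N); under 10 N is slack, over 25 N forces it.
- plug: Tapered brass plug with a flat upright wing, held in the tap: it only sinks and turns about the tap's axis. Origin at the dispenser's origin at the start; it goes down as the plug sinks. The wing is 12 mm thick, 44 long, 34 high; its long end reaches 30 mm from the axis along the plug's -x, the short end 14 mm along +x; underside 138, top 172 mm above the dispenser's origin at the start.
- wing (a point): Point on the plug's axis inside the wing, 14 mm below its top, 158 mm above the dispenser's origin at the start; axes as plug. Grip it here from above across its 12 mm thickness. Turning takes about 0.2 N m. Pushed straight down the plug sticks (20 N); while it turns it sinks under a light push till the taper bites. Turned without pressing, it climbs out again; left alone, it stays.
- tumbler: Bystander: open steel tumbler, 68 mm across, 85 mm high, standing near the spout. Origin at the centre of its underside.
- pen_pot: Bystander: white ceramic pot, 72 mm across, 90 mm high, with pens reaching 152 mm. Origin at the centre of its underside.
- striker_holder: Bystander: hard silicone holder 50 x 200 mm, with five strikers standing in its slots, 51 mm high in all. Origin at the centre of its underside, long side along y.
- domino_box: Bystander: closed wooden domino box 60 x 170 mm, 39 mm high. Origin at the centre of its underside, long side along y.
- tail (a point): Tip of the wing's long end, 30 mm from the plug's axis, level with the wing point. It starts 1.7 to 2.4 rad anticlockwise (seen from above) of the lug; closed is straight above the lug, within 4.5 mm sideways.

How it is judged (in metres and radians):
On the way:
1. pressed into its taper (grip of the taper on the plug over 20 N) while the wing's tip is still over 15 mm from the lug (contact force between plug_taper and anything else above 20 N and horizontal distance between tail and lug above 0.015 m), for 0.1 s.
At the end, for the whole second after the job is handed in: The tip of the wing's long end stands over the lug within 4.5 mm sideways, the plug is let go and at rest, and its taper holds it with a grip of at least 45 N (horizontal distance between tail and lug below 0.0045 m and contact force between plug_taper and anything else above 45 N and linear speed of plug below 0.001 m/s and angular speed of plug below 0.02 rad/s); the robot touches nothing.
It fails at once if the plug is forced: the grip of the taper on it exceeds 120 N (contact force between plug_taper and anything else above 120 N).
It fails at once if the tumbler is moved over 30 mm or tipped (distance of tumbler from where it was at the start of the episode above 0.03 m or angle between tumbler's own z axis and vertical above 0.5 rad).
It fails at once if the pen pot is moved over 30 mm or tipped (distance of pen_pot from where it was at the start of the episode above 0.03 m or angle between pen_pot's own z axis and vertical above 0.5 rad).
It fails at once if the striker holder is moved over 30 mm (distance of striker_holder from where it was at the start of the episode above 0.03 m).
It fails at once if the domino box is moved over 30 mm (distance of domino_box from where it was at the start of the episode above 0.03 m).
It also fails if it takes over 67 s, if anything falls off the work surface, if the arm or the gripper's body presses on something with over 40 N, if the wrist force passes 120 N, or if a joint passes its speed limit or range.

## Working session

There is one attempt and no reset: what is moved stays moved. The work goes in short steps, Python scripts to look and compute and a tool call to move; the robot and the scene stay as the last step left them, time stands still between calls to the robot, and variables do not carry over. Pictures are saved under pics/ and viewed, at most 10 in all, crops included, and the job is handed in when it is done.

Besides the shell and the picture viewer there is one more tool, called as a command line: name --argument value ..., lists and objects as JSON in quotes. send_rows: Moves the arm, as the interface text tells. Its arguments: {"type":"object","properties":{"targets":{"type":"string"},"newtons":{"type":"number"}},"required":["targets"]}

```bash
mkdir -p pics; python3 - <<'E'
from workcell import bot,camera,camera_model
import cv2
for n in("side","top"):
    cv2.imwrite(f"pics/{n}0.png",camera(n)); m=camera_model(n); print(n,m)
print(bot.get_obs(),bot.hold_point_z)
E
```

```text
side {'K': array([[523.5810454 ,   0.        , 320.7587145 ],
       [  0.        , 523.5810454 , 246.85898607],
       [  0.        ,   0.        ,   1.        ]]), 'dist_coeffs': array([-0.04466998,  0.        ,  0.        ,  0.        ,  0.        ]), 'pose': array([[ 0.7638952 , -0.42597048,  0.48478167,  0.14047577],
       [-0.64533537, -0.50716401,  0.57125033, -0.51921708],
       [ 0.00252804, -0.74922214, -0.66231397,  0.73092808],
       [ 0.        ,  0.        ,  0.        ,  1.        ]])}
top {'K': array([[471.20582201,   0.        , 324.89131749],
       [  0.        , 471.20582201, 237.62095237],
       [  0.        ,   0.        ,   1.        ]]), 'dist_coeffs': array([0.0146325, 0.       , 0.       , 0.       , 0.       ]), 'pose': array([[-0.01859741, -0.98762102,  0.15575255,  0.42660048],
       [-0.99974465,  0.01636889, -0.01557857,  0.03135462],
       [ 0.01283623, -0.1560025 , -0.98767325,  0.99280392],
       [ 0.        ,  0.        ,  0.        ,  1.        ]])}
{'time': 0.1, 'q': array([7.60322708e+01, 5.00979385e+00, 1.00414378e+01, 9.50994488e+01,
       4.00787214e-05, 8.99995125e+01]), 'qd': array([-0.00415439, -0.007917  ,  0.12859671, -0.01406277,  0.11949051,
        0.00209531]), 'joint_efforts': array([-7.96057939e-04, -5.21563590e+01,  4.65653586e+01,  1.61546952e-02,
       -4.28596798e-05,  7.55169314e-07]), 'ee_pos': array([0.13271092, 0.5335553 , 0.23065814]), 'tcp_rot': array([-1.79932195e+02, -4.06555795e-05,  1.66032758e+02]), 'wrist_force': array([ 0.00556118,  0.08158995, -0.23296317]), 'torque': array([-0.04137247,  0.00243207,  0.0762181 ]), 'grasp_force': 0.0, 'opening': 0.08543613293008213} 0.0187
```

View pics/side0.png

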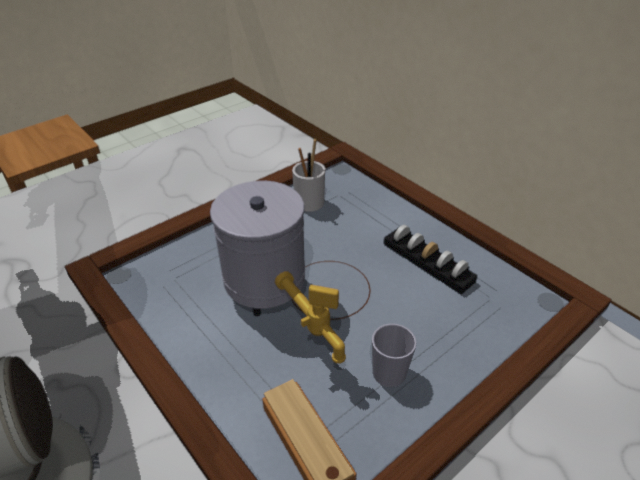

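View pics/top0.png

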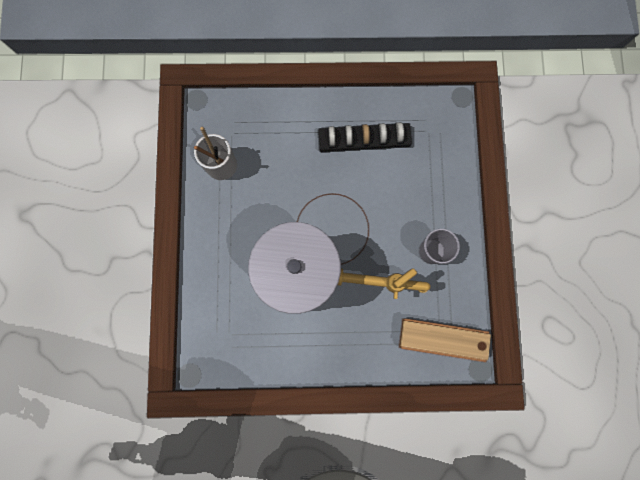

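The side view shows the drum, with its lid knob at (257,202) and the tap at about (318,310). In the top view the knob is at (294,266), the tap axis near (398,283), the lug near (396,297) and the wing's long end near (413,272). I'll zoom in on the tap.

```bash
python3 - <<'E'
import cv2,numpy as np
s=cv2.imread("pics/side0.png")[270:370,270:360]; t=cv2.imread("pics/top0.png")[240:320,335:435]
a=cv2.resize(s,(360,400),interpolation=cv2.INTER_CUBIC); b=cv2.resize(t,None,fx=4.4,fy=4.4,interpolation=cv2.INTER_CUBIC)
c=np.zeros((400,800,3),np.uint8); c[:400,:360]=a; c[:b.shape[0],360:800]=b
cv2.imwrite("pics/z0.png",c)
E
```

```text
(no output)
```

View pics/z0.png

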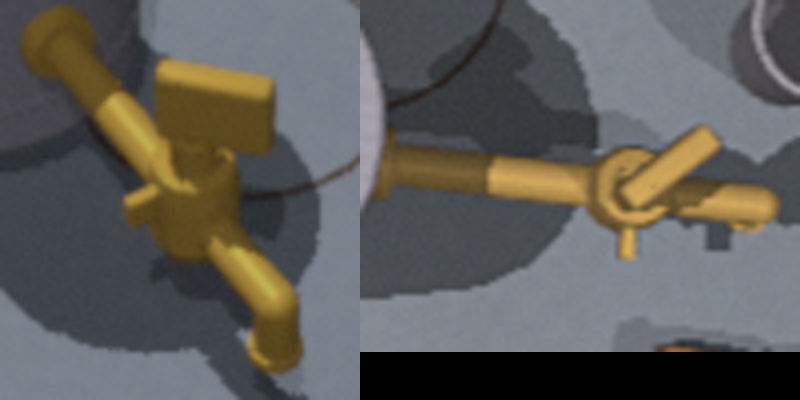

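```bash
cat > fit.py <<'E'
import numpy as np,cv2
from scipy.optimize import least_squares
from workcell import camera_model
M={n:camera_model(n) for n in("side","top")}
def proj(n,P):
    m=M[n];T=np.linalg.inv(m["pose"])
    return cv2.projectPoints(np.float64(P).reshape(-1,1,3),cv2.Rodrigues(T[:3,:3])[0],T[:3,3],m["K"],m["dist_coeffs"])[0].reshape(-1,2)
def world(p):
    x,y,z,yaw,w=p; c,s=np.cos(yaw),np.sin(yaw); cw,sw=np.cos(w),np.sin(w)
    L=np.array([[0,.185,.216],[-.03,0,.116],[-.03*cw,-.03*sw,.172],[.014*cw,.014*sw,.172]])
    return np.c_[x+c*L[:,0]-s*L[:,1],y+s*L[:,0]+c*L[:,1],z+L[:,2]]
E
python3 - <<'E'
from fit import *
t=np.array([[294.5,265.5],[395.7,298.5],[415.5,270.5],[395.7,284.8]])
s=np.array([[257,200],[301.7,321.5],[338.2,291.3],[309.5,286.3]])
f=lambda p:np.r_[(proj("top",world(p))-t).ravel(),(proj("side",world(p))-s).ravel()]
r=least_squares(f,[.35,-.13,.02,0,2],loss="soft_l1")
print(r.x,np.degrees(r.x[3:]),r.fun.round(1)); print(world(r.x))
E
```

```text
[ 0.47941441 -0.11351891  0.01180755 -0.12850644  2.3248772 ] [ -7.36287662 133.20565152] [-0.2 -0.6  0.2 -0.7  0.7 -1.6  0.5 -0.5 -0.9 -0.4 -0.7  0.5 -0.2  0.5
 -1.   0.1]
[[ 0.50312272  0.06995565  0.22780755]
 [ 0.44966178 -0.10967432  0.12780755]
 [ 0.4969813  -0.13783772  0.18380755]
 [ 0.47121653 -0.10217014  0.18380755]]
```

The fit is good to under a pixel apart from one 1.6 px residual. It gives a plug axis at (0.479, -0.114), a board at z≈0.012, and a wing 133° (2.32 rad) from the lug, which is within the stated range. I'll lift, go over and turn to yaw 125.8.

send_rows --targets "0 0 -60 0 0;0 0 -70 0 0;-493 -544 -70 40 0;-493 -544 -70 40 0;-493 -544 -70 40 0;-493 -544 -70 40 0;-493 -544 -70 40 0;-493 -544 -70 40 0;-493 -544 -70 40 0;-493 -544 -70 40 0;-493 -544 -70 40 0;-493 -544 -70 40 0;-493 -544 -70 40 0;-493 -544 -70 40 0;-493 -544 -70 40 0;-493 -544 -70 40 0;-493 -544 -20 40 0;-493 -544 -20 40 0;-493 -544 -20 40 0" --newtons 30

```text
time: 2.48
ee_pos: [0.48, -0.1125, 0.2534]
tcp_rot: [179.9, 0.1, 126.1]
wrist_force: [0.6, -0.5, 0.6]
opening: 0.0855
grasp_force: 0.0
```

```bash
python3 - <<'E'
from workcell import bot,camera
import cv2,numpy as np
s=camera("side")[200:350,250:400]; t=camera("top")[210:350,330:470]
c=np.hstack([cv2.resize(s,(400,400),interpolation=2),cv2.resize(t,(400,400),interpolation=2)])
cv2.imwrite("pics/z1.png",c)
o=bot.get_obs();print(o["ee_pos"],o["tcp_rot"],o["q"],o["wrist_force"])
E
```

```text
[ 0.48058244 -0.1129303   0.25391177] [1.79860160e+02 1.61310717e-01 1.26070407e+02] [-1.32242743e+01 -2.39875108e+00  5.09773709e+00  9.72830039e+01
  8.07217128e-04  4.07051231e+01] [ 0.27712096 -0.69521327  0.13655929]
```

View pics/z1.png

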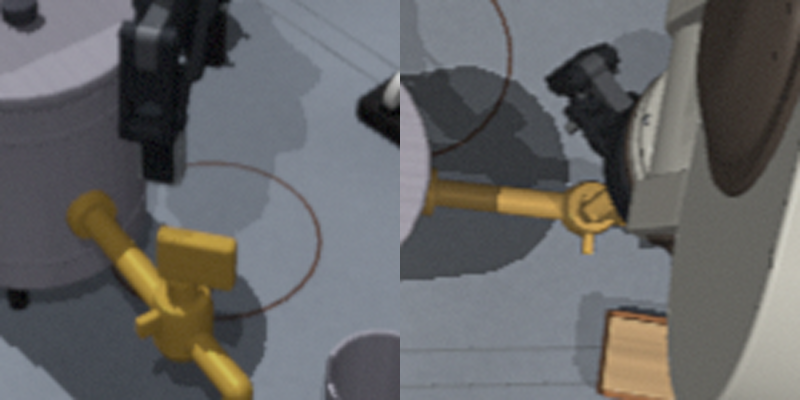

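The hand is over the wing, with the near finger at about (160,150) in the left crop and the wing at (197,258) clear below it. Clockwise turning raises q6 towards 174°, which is too close to its limit. I'll turn the tool a half turn back for the same grasp.

send_rows --targets "0 -1 0 -45 0;0 -1 0 -90 0;0 -1 0 -90 0;0 -1 0 -90 0;0 -1 0 -90 0;0 -1 0 -90 0;0 -1 0 -90 0;0 -1 0 -90 0;0 -1 0 -90 0;0 -1 0 -135 0;0 -1 0 -135 0;0 -1 0 -135 0;0 -1 0 -135 0;0 -1 0 -135 0;0 -1 0 -180 0;0 -1 0 -180 0;0 -1 0 -180 0;0 -1 0 -180 0;0 -1 0 -180 0;0 -1 0 -180 0"

```text
time: 5.08
ee_pos: [0.4792, -0.1138, 0.2518]
tcp_rot: [-180.0, -0.0, -54.2]
wrist_force: [-0.9, 0.3, 0.3]
opening: 0.0853
grasp_force: 0.0
```

```bash
python3 - <<'E'
from workcell import bot
o=bot.get_obs();print(o["ee_pos"],o["tcp_rot"],o["q"],o["wrist_force"],o["torque"])
E
```

```text
[ 0.47924069 -0.11378096  0.25176555] [-1.79972763e+02 -3.11367439e-02 -5.42246127e+01] [-1.33559674e+01 -2.43274828e+00  4.82406470e+00  9.72154450e+01
  2.23487584e-04 -1.39131362e+02] [-0.8542238   0.34545018  0.29482744] [ 0.03283424  0.02962344 -0.04063278]
```

send_rows --targets "0 0 50 0 0;0 0 90 0 0;0 0 98 0 0;0 0 98 0 0;0 0 98 0 255;0 0 98 0 255;0 0 98 0 255;0 0 98 0 255;0 0 98 0 255;0 0 98 0 255;0 0 98 0 255;0 0 98 0 255;0 0 98 0 255;0 0 98 0 255" --newtons 80

```text
time: 6.82
ee_pos: [0.4793, -0.1138, 0.1537]
tcp_rot: [-180.0, -0.0, -54.0]
wrist_force: [0.2, 0.8, 5.9]
opening: 0.0113
grasp_force: 78.3
```

```bash
cat >st.py <<'E'
from workcell import bot
o=bot.get_obs()
for k in("time","ee_pos","tcp_rot","wrist_force","torque","opening","grasp_force"):print(k,o[k])
E
python3 st.py; python3 - <<'E'
from workcell import camera
import cv2,numpy as np
cv2.imwrite("pics/z2.png",cv2.resize(camera("side")[230:350,250:400],None,fx=4,fy=4,interpolation=2))
E
```

```text
time 6.825
ee_pos [ 0.47927359 -0.11378444  0.15365185]
tcp_rot [-1.79966661e+02 -2.90589973e-02 -5.39688563e+01]
wrist_force [0.19535743 0.81314589 5.93649988]
torque [ 0.20483935 -0.03844261  0.05864312]
opening 0.01125944493457932
grasp_force 78.3124029636383
```

View pics/z2.png

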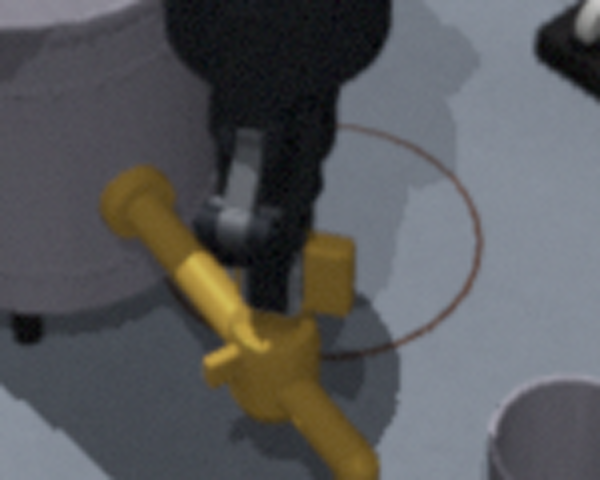

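The grip is central: the fingers are on the wing and its long end shows at (330,270). Next is a small trial turn with a slight press to learn the stiffness.

send_rows --targets "0 0 1 0 255;0 0 1.5 3 255;0 0 1.5 6 255;0 0 1.5 9 255;0 0 1.5 9 255"

```text
time: 7.5
ee_pos: [0.4791, -0.1139, 0.152]
tcp_rot: [-180.0, -0.0, -63.0]
wrist_force: [-0.9, 0.0, 5.2]
opening: 0.0106
grasp_force: 78.6
```

```bash
python3 st.py
```

```text
time 7.5
ee_pos [ 0.47905602 -0.11385115  0.15202976]
tcp_rot [-1.79994548e+02 -1.97562143e-02 -6.29795658e+01]
wrist_force [-0.93262297  0.03547951  5.21979825]
torque [ 0.03841306  0.0951137  -0.1952977 ]
opening 0.01057375516452486
grasp_force 78.63666772842407
```

send_rows --targets "0 0 0.7 3 255;0 0 1.2 6 255;0 0 1.7 9 255;0 0 2 12 255"

```text
time: 8.0
ee_pos: [0.4788, -0.114, 0.15]
tcp_rot: [180.0, -0.0, -75.0]
wrist_force: [-2.5, -0.8, 4.5]
opening: 0.0107
grasp_force: 78.5
```

```bash
python3 st.py
```

```text
time 8.0
ee_pos [ 0.47881961 -0.11397009  0.14998278]
tcp_rot [ 1.79976430e+02 -2.33574046e-02 -7.50241059e+01]
wrist_force [-2.46844301 -0.78776323  4.46640431]
torque [-0.17861117  0.41242371  0.21594622]
opening 0.010660208545272486
grasp_force 78.50528240203857
```

send_rows --targets "0 0 0.5 3 255;0 0 1 6 255;0 0 1.3 9 255;0 0 1.5 11 255"

```text
time: 8.5
ee_pos: [0.4786, -0.114, 0.1481]
tcp_rot: [179.9, -0.0, -86.0]
wrist_force: [-3.6, -1.4, 3.2]
opening: 0.0108
grasp_force: 78.3
```

```bash
python3 st.py
```

```text
time 8.5
ee_pos [ 0.47856729 -0.11396334  0.14809758]
tcp_rot [ 1.79934836e+02 -1.91710373e-02 -8.60185449e+01]
wrist_force [-3.59368093 -1.37667069  3.17233101]
torque [-0.32945625  0.58719143  0.21908845]
opening 0.010751067805241071
grasp_force 78.27738761901855
```

send_rows --targets "0 0.5 0.5 3 255;0 0.5 1 6 255;0 0.5 1.2 9 255;0 0.5 1.5 11 255"

```text
time: 9.0
ee_pos: [0.4782, -0.114, 0.1463]
tcp_rot: [179.9, -0.0, -97.0]
wrist_force: [-2.3, -1.6, 1.7]
opening: 0.0109
grasp_force: 78.0
```

```bash
python3 st.py
```

```text
time 9.0
ee_pos [ 0.47819132 -0.11396838  0.14634112]
tcp_rot [ 1.79938391e+02 -2.34357652e-02 -9.70352156e+01]
wrist_force [-2.30913576 -1.5872818   1.74501989]
torque [-0.39088054  0.52947311  0.26986616]
opening 0.010874524173184155
grasp_force 77.99917101860046
```

```bash
python3 - <<'E'
from workcell import camera
import cv2,numpy as np
s=camera("side")[230:350,250:400]; t=camera("top")[240:330,350:462]
c=np.hstack([cv2.resize(s,(500,400),interpolation=2),cv2.resize(t,(300,241),interpolation=2).__class__((400,300,3),np.uint8)*0])
c[:241,500:]=cv2.resize(t,(300,241),interpolation=2)
cv2.imwrite("pics/z3.png",c)
E
```

```text
(no output)
```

View pics/z3.png

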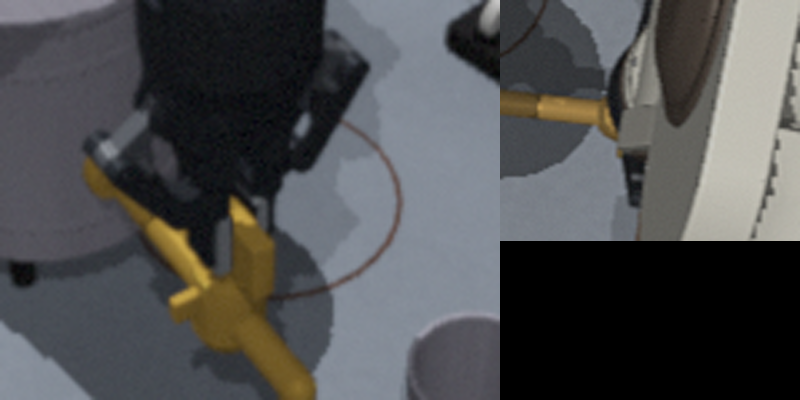

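```bash
python3 - <<'E'
from fit import *
a=np.radians(-97);d=np.array([np.cos(a),np.sin(a)]);n=np.array([-d[1],d[0]])
ax=np.array([.4787,-.1138])
for s in(2,4,6,8):
    P=[[*(ax+.03*d+k*.006*n),.0118+h-s/1e3] for h in(.172,.138) for k in(-1,1)]
    print(s,((proj("side",P)-[250,230])*3.333).round(0).tolist())
E
```

```text
2 [[252.0, 247.0], [275.0, 235.0], [251.0, 299.0], [274.0, 288.0]]
4 [[252.0, 250.0], [275.0, 238.0], [251.0, 302.0], [274.0, 291.0]]
6 [[252.0, 253.0], [275.0, 242.0], [251.0, 305.0], [274.0, 294.0]]
8 [[252.0, 256.0], [275.0, 245.0], [251.0, 308.0], [274.0, 297.0]]
```

The wing's end face is at (272,240)–(272,297) in the crop, which matches the projected wing at this yaw sunk about 6–8 mm. So the plug follows without slipping, and I carry on.

send_rows --targets "0 0.3 0.5 3 255;0 0.3 0.8 6 255;0 0.3 1 8 255"

```text
time: 9.48
ee_pos: [0.478, -0.1139, 0.1458]
tcp_rot: [180.0, -0.0, -105.0]
wrist_force: [-4.7, -2.3, 3.7]
opening: 0.0106
grasp_force: 78.4
```

```bash
python3 st.py
```

```text
time 9.475
ee_pos [ 0.47798875 -0.11390747  0.14584196]
tcp_rot [ 1.79976995e+02 -2.79896486e-02 -1.05008296e+02]
wrist_force [-4.72121743 -2.30421338  3.71860018]
torque [-0.56049113  0.92007731  0.27493306]
opening 0.01056968021339296
grasp_force 78.37751626968384
```

send_rows --targets "0 0.5 0.5 3 255;0 0.7 0.8 6 255;0 0.7 1 8 255"

```text
time: 9.85
ee_pos: [0.4778, -0.1138, 0.1454]
tcp_rot: [-179.9, -0.0, -113.0]
wrist_force: [-2.9, -2.0, 7.0]
opening: 0.0108
grasp_force: 78.9
```

```bash
python3 st.py
```

```text
time 9.85
ee_pos [ 0.47776877 -0.11384601  0.14544267]
tcp_rot [-1.79934256e+02 -1.71254239e-02 -1.13017877e+02]
wrist_force [-2.92505201 -1.9647501   6.96016855]
torque [-0.57163255  0.8051249   0.23962214]
opening 0.01078998761805059
grasp_force 78.89629483222961
```

send_rows --targets "0 0.2 0.5 3 255;0 0.4 1 6 255;0 0.5 1.5 9 255;0 0.5 1.8 11 255"

```text
time: 10.35
ee_pos: [0.4775, -0.1137, 0.1447]
tcp_rot: [-179.9, 0.0, -124.0]
wrist_force: [-5.2, -3.3, 14.9]
opening: 0.0108
grasp_force: 80.1
```

```bash
python3 st.py
```

```text
time 10.35
ee_pos [ 0.47752866 -0.11373674  0.14470415]
tcp_rot [-1.79859903e+02  2.08358711e-02 -1.24018906e+02]
wrist_force [-5.22617144 -3.30014224 14.88385803]
torque [-0.46311992  1.31326431  0.23161704]
opening 0.010787408141265399
grasp_force 80.14718413352966
```

send_rows --targets "0 0.2 0.1 3 255;0 0.3 0.2 6 255;0 0.3 0.3 9 255;0 0.3 0.3 12 255"

```text
time: 10.85
ee_pos: [0.4773, -0.1135, 0.1446]
tcp_rot: [-179.9, 0.1, -136.0]
wrist_force: [-6.6, -3.1, 14.5]
opening: 0.0108
grasp_force: 80.2
```

```bash
python3 st.py
```

```text
time 10.85
ee_pos [ 0.47725888 -0.11351634  0.14458061]
tcp_rot [-1.79864275e+02  5.84035352e-02 -1.36034093e+02]
wrist_force [-6.61763155 -3.14143825 14.48360223]
torque [-0.43350932  1.33263457  0.25082408]
opening 0.010827769815680762
grasp_force 80.23778915405273
```

send_rows --targets "0 0.2 0.1 3 255;0 0.3 0.2 6 255;0 0.3 0.3 9 255;0 0.3 0.4 12 255;0 0.3 0.5 15 255"

```text
time: 11.48
ee_pos: [0.477, -0.1132, 0.1444]
tcp_rot: [-179.9, 0.1, -151.0]
wrist_force: [-7.0, -1.9, 18.9]
opening: 0.0111
grasp_force: 80.7
```

```bash
python3 st.py
```

```text
time 11.475
ee_pos [ 0.4770413  -0.11319638  0.14440103]
tcp_rot [-1.79885206e+02  1.07380833e-01 -1.51029399e+02]
wrist_force [-6.95725815 -1.88250048 18.86106843]
torque [-0.20876677  1.56327267  0.28736936]
opening 0.011102913077017867
grasp_force 80.69762706756592
```

send_rows --targets "0 0 -0.2 3 255;0 0.2 -0.4 6 255;0 0.3 -0.5 9 255;0 0.3 -0.5 12 255;0 0.3 -0.5 15 255"

```text
time: 12.1
ee_pos: [0.4769, -0.1128, 0.1445]
tcp_rot: [-179.9, 0.1, -166.0]
wrist_force: [-6.6, -0.7, 15.1]
opening: 0.011
grasp_force: 80.3
```

```bash
python3 st.py
```

```text
time 12.1
ee_pos [ 0.47686935 -0.11279456  0.14454245]
tcp_rot [-1.79939581e+02  1.19371111e-01 -1.66022102e+02]
wrist_force [-6.5916355  -0.71330613 15.09036162]
torque [-0.06654043  1.3686859   0.26201239]
opening 0.011017107977589485
grasp_force 80.27965664863586
```

send_rows --targets "0 0 0.1 3 255;0 0 0.1 6 255;0 0 0.1 9 255;0 0 0.1 12 255;0 0 0.1 15 255;0 0 0.1 18 255;0 0 0.1 21 255;0 0 0.1 21.5 255"

```text
time: 13.1
ee_pos: [0.4768, -0.1123, 0.1445]
tcp_rot: [179.9, 0.1, 172.5]
wrist_force: [-6.2, 3.1, 15.8]
opening: 0.0105
grasp_force: 80.4
```

```bash
python3 st.py; python3 - <<'E'
from workcell import camera
import cv2
cv2.imwrite("pics/z4.png",cv2.resize(camera("side")[250:350,260:385],None,fx=5,fy=5,interpolation=2))
E
```

```text
time 13.1
ee_pos [ 0.47682422 -0.11225615  0.14449671]
tcp_rot [1.79946943e+02 1.23275301e-01 1.72545780e+02]
wrist_force [-6.16162056  3.12187532 15.8397504 ]
torque [0.52602232 1.41297844 0.2163126 ]
opening 0.010520046658729784
grasp_force 80.3913938999176
```

View pics/z4.png

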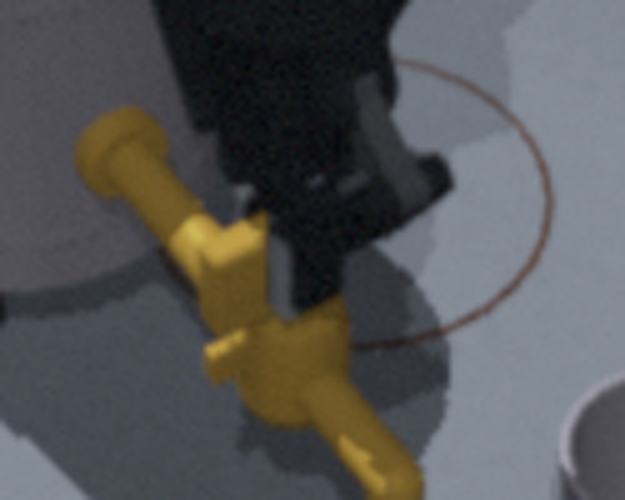

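```bash
python3 - <<'E'
from fit import *
ax=np.array([.4785,-.1134])
def pr(P):return ((proj("side",P)-[260,250])*5).round(0).tolist()
for deg in(165,172.5,180):
    a=np.radians(deg);d=np.array([np.cos(a),np.sin(a)]);n=np.array([-d[1],d[0]])
    print(deg,pr([[*(ax+.03*d+k*.006*n),.0118+h-.009] for h in(.172,.138) for k in(-1,1)]))
a=np.radians(172.6);d=np.array([np.cos(a),np.sin(a)]);n=np.array([-d[1],d[0]])
print("lug",pr([[*(ax+.03*d+k*.003*n),.0118+h] for h in(.119,.105) for k in(-1,1)]))
E
```

```text
165 [[184.0, 232.0], [200.0, 259.0], [187.0, 310.0], [203.0, 337.0]]
172.5 [[188.0, 241.0], [209.0, 267.0], [191.0, 319.0], [212.0, 345.0]]
180 [[193.0, 250.0], [219.0, 274.0], [196.0, 329.0], [221.0, 352.0]]
lug [[197.0, 348.0], [207.0, 361.0], [198.0, 378.0], [208.0, 391.0]]
```

The wing's near corner at about (207,265), above the lug's end at (207,365), matches the projection for 172.5°. I'll let go and rise.

send_rows --targets "0 0 0 0 0;0 0 0 0 0;0 0 0 0 0;0 0 0 0 0;0 0 0 0 0;0 0 0 0 0;0 0 0 0 0;0 0 -15 0 0;0 0 -50 0 0;0 0 -100 0 0;0 0 -120 0 0;-200 0 -120 0 0;-200 0 -120 0 0;-200 0 -120 0 0;-200 0 -120 0 0;-200 0 -120 0 0;-200 0 -120 0 0;-200 0 -120 0 0"

```text
time: 15.4
ee_pos: [0.674, -0.1387, 0.2643]
tcp_rot: [-180.0, 0.1, 172.5]
wrist_force: [-0.1, 0.2, 1.0]
opening: 0.0854
grasp_force: 0.0
```

```bash
python3 st.py; python3 - <<'E'
from workcell import camera
import cv2,numpy as np
s=camera("side")[270:370,270:360]; t=camera("top")[240:320,335:435]
c=np.zeros((400,800,3),np.uint8); c[:,:360]=cv2.resize(s,(360,400),interpolation=2); c[:352,360:]=cv2.resize(t,(440,352),interpolation=2)
cv2.imwrite("pics/z5.png",c)
E
```

```text
time 15.4
ee_pos [ 0.67397975 -0.13868618  0.26434679]
tcp_rot [-1.79992882e+02  1.10864896e-01  1.72524834e+02]
wrist_force [-0.11689107  0.22354008  0.98742019]
torque [-0.03171887  0.02915163 -0.02417851]
opening 0.08541268452342704
grasp_force 0.0
```

View pics/z5.png

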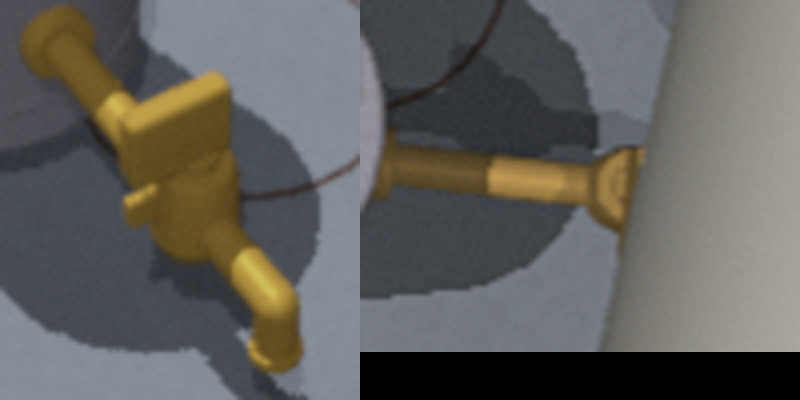

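The hand is clear. In the side crop the wing stands over the lug: its top runs from about (121,112) to (222,77), its long-end lower edge is near (130,183), and the lug's end is at (127,207). I'll put numbers on that.

```bash
python3 - <<'E'
from fit import *
ax=np.array([.4785,-.1134])
for deg in(163,168,172.6,177,182):
  for sk in(.008,.009):
    a=np.radians(deg);d=np.array([np.cos(a),np.sin(a)]);n=np.array([-d[1],d[0]])
    P=[[*(ax+r*d+k*.006*n),.0118+h-sk] for r,k,h in((.03,-1,.172),(.03,1,.172),(.03,1,.138),(-.014,1,.172),(-.014,-1,.172))]
    print(deg,sk,((proj("side",P)-270)*4).round(0).tolist())
E
```

```text
163 0.008 [[106.0, 101.0], [119.0, 124.0], [121.0, 186.0], [231.0, 89.0], [218.0, 67.0]]
163 0.009 [[106.0, 103.0], [119.0, 126.0], [121.0, 188.0], [231.0, 91.0], [218.0, 69.0]]
168 0.008 [[108.0, 106.0], [123.0, 128.0], [125.0, 191.0], [231.0, 86.0], [215.0, 65.0]]
168 0.009 [[108.0, 108.0], [123.0, 130.0], [125.0, 193.0], [231.0, 88.0], [215.0, 67.0]]
172.6 0.008 [[110.0, 111.0], [127.0, 132.0], [129.0, 195.0], [230.0, 84.0], [212.0, 64.0]]
172.6 0.009 [[110.0, 113.0], [127.0, 134.0], [129.0, 196.0], [230.0, 86.0], [212.0, 66.0]]
177 0.008 [[112.0, 116.0], [132.0, 135.0], [134.0, 198.0], [230.0, 82.0], [210.0, 63.0]]
177 0.009 [[113.0, 117.0], [132.0, 137.0], [134.0, 200.0], [230.0, 83.0], [210.0, 65.0]]
182 0.008 [[116.0, 120.0], [138.0, 139.0], [139.0, 201.0], [228.0, 79.0], [206.0, 62.0]]
182 0.009 [[116.0, 122.0], [138.0, 141.0], [139.0, 203.0], [228.0, 81.0], [206.0, 63.0]]
```

```bash
python3 - <<'E'
import cv2
im=cv2.imread("pics/z5.png")[50:230,90:260]
cv2.imwrite("pics/z6.png",cv2.resize(im,None,fx=3.3,fy=3.3,interpolation=2))
E
```

```text
(no output)
```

View pics/z6.png

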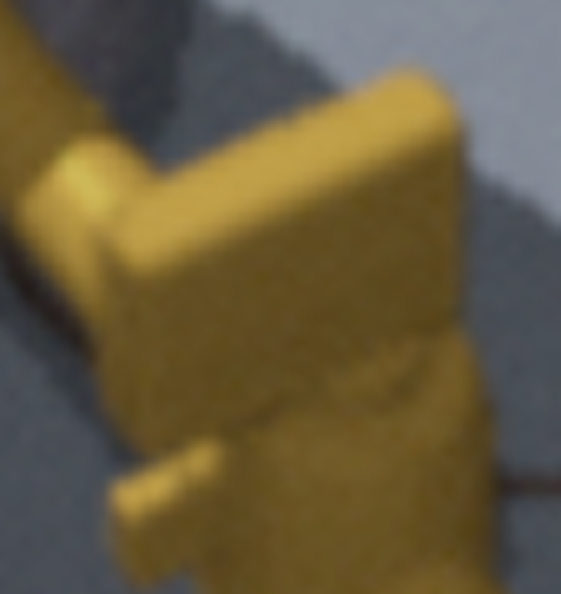

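The front top edge runs (145,275)–(463,125) in this crop. Its slope of -0.47 matches the 172.6° prediction (-0.466), which is right over the lug. The last press while turning was 15–16 N, so I'm handing in.

```bash
python3 -c "
from workcell import ticket
print(ticket.job_done())"
```

```text
the job is handed in; nothing more can be done
None
```

I turned the wing clockwise about 133° until its long end stood over the lug, pressing throughout (about 15 N once the taper bit), then let go and handed the job in at about 15 s; the picture shows it over the lug, but I couldn't measure the taper's grip and no verdict came back.

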